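Shut the sample chamber and scan its label

TASK

Press the open cover of the sample chamber down until its catch clicks and holds it shut, then pick up the hand reader and aim its mouth squarely at the middle of the label on the shut cover, from about 7 cm away, keeping it still for a good second. Finally stand the reader back on its mat, upright and mouth down as it was, and leave the cover shut; do not knock over or push aside the jar, the metal stub or the mouse.

Things in the scene. Friction and masses are not known exactly. Their poses are not given: they have to be found in the camera images.
- chamber: White wedge-shaped housing, fixed, 150 mm wide (y), 150 mm deep (x). Origin: on its underside, near the middle. The low side is at -x, roughly towards the robot; the top slopes up to +x at 0.42 rad, from 40 mm to 102 mm high at the hinge line (68 mm from the origin along +x). A small spring catch stands at the middle of the low edge, 80 mm from the origin along -x.
- cover (a joint): Hinge of the chamber's grey cover, rad: 0 is fully shut, larger is more open (at most 1.15). Light springs lift it back to about 0.5 unless the catch holds it; the catch snaps over the lip at the cover's free edge in the last 0.07 rad and gives way to about 6 N pressed near the free edge.
- cover_edge (a point): Middle of the cover's free edge, on its outer (upper) face. Moves with the cover. The cover is a plate 160 mm long from hinge to free edge, 150 mm wide, 8 mm thick. Axes: x along the cover from the free edge to the hinge, y along the hinge line, z out of the outer face (upwards).
- cover_hinge (a point): Middle of the hinge line, at the cover's underside; the cover's outer face is 8 mm above it along z. The cover runs from here to its -x; its axes turn with the cover, same as cover_edge.
- label (a point): Centre of the white 36 x 56 mm bar label on the outer face of the cover, 80 mm from the hinge line. Axes as cover_edge: z is the normal out of the label. With the cover shut this normal leans 0.42 rad from vertical, to the chamber's -x side.
- reader: Hand reader, loose, 120 mm tall, about 0.2 kg, standing mouth down on its mat. Origin: centre of the mouth, the flat underside of the round grey hood (64 mm across, tapering to a height of 45 mm). z points from the mouth up the grip; it looks out of its mouth, along its own -z. White grip from 45 to 120 mm above the mouth, 30 mm across x, 40 mm across y; grip it across x about 100 mm up.
- mat: Black rubber mat 120 x 120 mm, 4 mm thick, fixed to the bench; the reader's place. Origin: centre of its underside.
- jar: Amber glass jar with a white cap, 52 mm across, 70 mm tall, loose, to be left alone. Origin: centre of its underside.
- stub: Aluminium specimen stub, a disc 30 mm across and 12 mm high, loose, to be left alone. Origin: centre of its underside.
- mouse: White computer mouse, about 80 x 60 mm, 32 mm high, loose, to be left alone. Origin: on its underside.
Things that resemble listed ones, but are neither listed nor needed, are in the scene too. Of the things that look like the reader, take the one that is nearest to the robot's base at the start.

How it is judged:
On the way, in this order (a step that is already met when the one before it is completed fails the run):
1. the cover is pressed shut and stays held by its catch (under 0.03 rad) with the robot off the chamber (value of joint cover below 0.03 rad and contact force between the arm and chamber below 0.1 N), for 0.3 s.
2. cover still shut, the reader is kept still 0.8 s, mouth 40 to 110 mm from the label, square to it within 0.26 rad, its axis within 16 mm of the label centre along reader x and y (value of joint cover below 0.03 rad and x of label in the frame of reader between -0.016 and 0.016 m and y of label in the frame of reader between -0.016 and 0.016 m and z of label in the frame of reader between -0.11 and -0.04 m and angle between the z axis of reader and the z axis of label, either way round below 0.26 rad and linear speed of reader below 0.03 m/s and angular speed of reader below 0.25 rad/s), for 0.8 s.
At the end, for the whole second after the job is handed in: The cover is shut (under 0.03 rad); the reader stands at rest on the mat, upright within 0.08 rad, mouth down, its centre within 40 mm of the mat's centre (value of joint cover below 0.03 rad and angle between reader's own z axis and vertical below 0.08 rad and horizontal distance between reader and mat below 0.04 m and z of reader in the frame of mat between 0 and 0.009 m and linear speed of reader below 0.02 m/s); the robot touches nothing.
It fails at once if the jar, the stub or the mouse is pushed more than 30 mm, or the jar is tipped over (distance of any of jar, stub, mouse from where it was at the start of the episode above 0.03 m or angle between jar's own z axis and vertical above 0.5 rad).
It also fails if it takes over 61 s, if anything falls off the work surface, if the arm or the gripper's body presses on something with over 40 N, if the wrist force passes 120 N, or if a joint passes its speed limit or range.

ROBOT

A 6-joint arm with a two-finger parallel gripper is mounted at the origin on the work surface. World frame = base frame: x ahead of the robot, y to its left, z up, the work surface at z = 0. Lengths are in m, angles in rad, forces in N, time in s.
With the tool pointing down it reaches from about 0.225 to 0.875 m from the base axis. Payload 3.4 kg.
Tool frame: the origin (TCP) lies midway between the tips of the shut fingers; the grasp point (between the pads) lies 19 mm behind it; z points along the fingers, y is the line along which they close (so a half turn about z gives the same grasp; the last joint's range is limited). The gripper opens to 85 mm and grips with 20 to 120 N. Pads are 22 mm wide; open, the fingers measure 114 mm over their backs; the gripper's body (76 mm by 85 mm) begins 54 mm behind the grasp point. The pads swing forward as they close: fully open they stand 13 mm farther back than shut.
Start: joints at [1.033, 0.276, 1.505, -0, 1.361, -0.121], TCP at [0.233, 0.526, 0.231] pointing down, gripper open.
Joint ranges: [-2.89, 2.89], [-0.75, 2.08], [0.22, 2.7], [-1.18, 4.32], [0.11, 2.71], [-2.7, 2.7]. Speed limits (rad/s): [2.57, 2.57, 3.14, 3.14, 3.14, 3.14].

INTERFACE

Orientations are given as a unit quaternion [w, x, y, z].
In Python, from station import bot, read_camera, get_calibration gives the robot as it stands. The module is installed in compiled form; this text tells all that it offers.
- The arm moves only by the tool apply_moves, never from a script. Its arguments are lists of equal length, an entry for each row: "offset": the shift along the tool's x, y, z as a fraction of full scale, a list of three; "delta_rot": the turn, a rotation vector about the tool's x, y, z as a fraction of full scale, a list of three; "claw": the closure, from 0 (fully open) to 1 (shut). In form: {"offset": [[x, y, z], ...], "delta_rot": [[rx, ry, rz], ...], "claw": [claw, ...]}. A call has 1 to 8 rows; each row is the pose to reach, as a shift and turn from the pose commanded when the call began, along the tool's axes at that moment; what a row does not reach only later rows make up. Full scale, the value 1, is 0.12 m for a shift and 120 degrees for a turn. A row lasts 1/8 s, in which the tool goes at most 62.5 mm and 10.7 degrees, less where a joint would pass 70% of its speed; a pose out of reach is approached as far as the arm can. A call with a number of a shift or a turn outside -1 to 1 is refused whole. A call with a gripper value outside its range is refused whole. The fingers move at their own pace and stop on an object; "grip_force" is the grip in N (left out, the last holds). Time passes only in rows, so rows that repeat a pose let the fingers close. It gives the time, the measured TCP pose, the force, the opening and the grip force at its end, in the units of the state.
- bot.read_state(): the state, without advancing time (a new reading comes with each control period).
- read_camera(name): name is "side" or "top"; returns (picture, depth): 384x512x3 uint8, red, green, blue; 384x512 float32, m along the optical axis (not along the pixel's ray), 0 where there is no reading.
- get_calibration(name): a dict with "fx", "fy", "cx", "cy" (pixels), "R" (3x3) and "t" (3): a world point X has camera coordinates R X + t. Camera axes: x right, y down, z forward; pixel columns grow to the right and rows downward; lengths in m; the calibration is good to about 2 mm. A picture is of the moment at which its call begins. get_calibration takes no time and is no camera call.
- bot.sign_off(): hands the job in; it is judged then, once.
The state is a dict: "t": time; "joint_pos": joint angles; "qd": joint speeds; "tau": joint torques, N m; "ee_pos": TCP position; "tool_rot": TCP orientation; "ft_force": force on the tool from outside, world axes, zero at the start; "moment": the same for the moment, N m; "gripper_width": opening from 0.0 (shut) to 1.0 (fully open); "grasp_force": force on a finger pad.
Only numpy, scipy, OpenCV 4.12 (cv2) and the standard library are available. Lean on these libraries where they do the work, as an engineer would, in place of code of your own. Each camera call takes 0.05 s, during which the arm holds its last target. There are 200 camera calls.

## Working session

There is one attempt and no reset: what is moved stays moved. The work goes in short steps, Python scripts to look and compute and a tool call to move; the robot and the scene stay as the last step left them, time stands still between calls to the robot, and variables do not carry over. Pictures are saved under pics/ and viewed, at most 10 in all, crops included, and the job is handed in when it is done.

Besides the shell and the picture viewer there is one more tool, called after ">>>" as name(argument=value, ...) on one line, values as JSON. apply_moves: Moves the arm, as the interface text tells. Shift numbers are shares of 0.12 m and turn numbers shares of 120 degrees, none past 1 either way. Its arguments: {"type":"object","properties":{"offset":{"type":"array"},"delta_rot":{"type":"array"},"claw":{"type":"array"},"grip_force":{"type":"number"}},"required":["offset","delta_rot","claw"]}

```bash
mkdir -p pics
cat > h.py <<'E'
import numpy as np, cv2
from station import bot, read_camera, get_calibration
def pts(name, depth):
    c=get_calibration(name); R=np.array(c["R"]);t=np.array(c["t"])
    v,u=np.mgrid[0:depth.shape[0],0:depth.shape[1]]
    P=np.stack([(u-c["cx"])/c["fx"]*depth,(v-c["cy"])/c["fy"]*depth,depth],-1)
    return (P-t)@R   # R^T(P-t)
def ray(name,u,v,z):
    c=get_calibration(name); R=np.array(c["R"]);t=np.array(c["t"])
    d=R.T@np.array([(u-c["cx"])/c["fx"],(v-c["cy"])/c["fy"],1]);o=-R.T@t
    return o+d*(z-o[2])/d[2]
def snap(tag):
    r={}
    for n in("side","top"):
        p,d=read_camera(n);cv2.imwrite(f"pics/{tag}_{n}.png",p[:,:,::-1]);np.save(f"pics/{tag}_{n}.npy",d);r[n]=(p,d,pts(n,d))
    return r
E
python3 - <<'E'
from h import *
snap("a");a=cv2.imread("pics/a_side.png");b=cv2.imread("pics/a_top.png")
for n in("side","top"):
    c=get_calibration(n);print(n,c["fx"],c["cx"],-np.array(c["R"]).T@np.array(c["t"]),np.array(c["R"]).round(3).tolist())
print(bot.read_state())
E
```

```text
side 413.5833459704614 260.041813720598 [0.52243331 0.56559377 0.76620321] [[-0.998, -0.067, 0.022], [-0.062, 0.694, -0.717], [0.033, -0.717, -0.697]]
top 431.2740529439047 245.90167687300237 [ 0.493798   -0.13900135  1.37605809] [[0.019, -1.0, -0.01], [-0.999, -0.019, -0.048], [0.048, 0.011, -0.999]]
{'t': 0.1, 'joint_pos': array([ 1.03298496e+00,  2.76546428e-01,  1.50603643e+00, -1.45895733e-05,
        1.36066900e+00, -1.20990942e-01]), 'qd': array([ 2.84355282e-04, -1.03254685e-03, -1.43995173e-05, -1.53705429e-03,
        1.34665570e-03,  1.11514242e-03]), 'tau': array([ 3.43836604e-03, -4.17698157e+01, -2.46407694e+01, -2.18490936e-04,
        5.81665750e-03,  9.97443493e-06]), 'ee_pos': array([0.23255234, 0.52535714, 0.23050591]), 'tool_rot': array([-2.61607242e-04,  2.06903212e-01,  9.78361065e-01, -7.87307161e-04]), 'ft_force': array([ 0.36329967,  0.05561837, -0.02868432]), 'moment': array([0.00845349, 0.04063224, 0.01843471]), 'grasp_force': 0.0, 'gripper_width': 1.0012315679601203}
```

View pics/a_side.png

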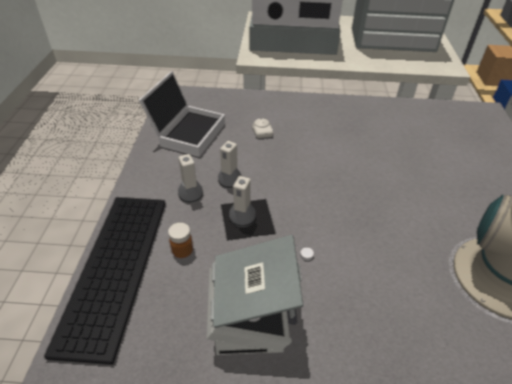

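View pics/a_top.png

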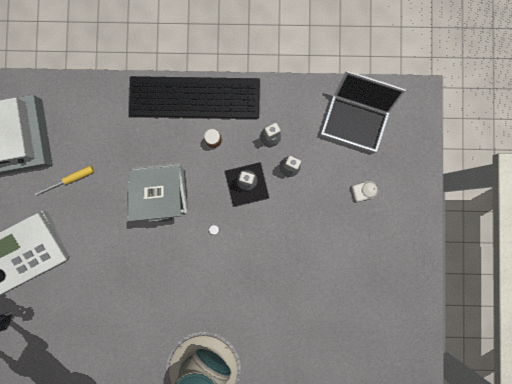

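The side view shows the chamber at (255,295) with its cover open towards the camera (+y side). The reader on the mat is at (242,200), with lookalikes at (229,163) and (189,180). The jar is at (180,240) and the stub at (307,254).

The top view shows the chamber at (155,192) with its hinge on the right. Reader candidates are (247,181) on the mat, (291,165) and (272,133). The jar is at (212,138), the stub at (213,230) and the mouse at (365,190). The reader at (247,181) is nearest to the base, at about pixel (202,360), so I take that one and check it in a crop.

```bash
cat > m.py <<'E'
from h import *
def load(tag):
    return {n:(cv2.imread(f"pics/{tag}_{n}.png"),pts(n,np.load(f"pics/{tag}_{n}.npy"))) for n in("side","top")}
def near(P,x,y,r): return np.hypot(P[...,0]-x,P[...,1]-y)<r
E
python3 - <<'E'
from m import *
L=load("a"); S,PS=L["side"];T,PT=L["top"]
for q in [(247,181),(291,165),(272,133),(212,138),(213,230),(365,190)]: 
    p=PT[q[1],q[0]];print(q,p.round(3),np.hypot(p[0],p[1]).round(3))
for q in [(242,183),(229,147),(186,158),(180,229),(307,254)]: print("S",q,PS[q[1],q[0]].round(3))
# mat: black pixels around
def blob(img,box,m):
    u0,v0,u1,v1=box;k=np.zeros(m.shape,bool);k[v0:v1,u0:u1]=m[v0:v1,u0:u1];return k
k=blob(T,(215,155,280,215),T.max(2)<35)
c=np.argwhere(k)[:,::-1].astype(np.float32)
r=cv2.minAreaRect(c);print("mat top",r,[ray("top",*b,0.004).round(3).tolist() for b in cv2.boxPoints(r)],ray("top",*r[0],.004))
k=blob(S,(215,195,285,240),S.max(2)<35);c=np.argwhere(k)[:,::-1].astype(np.float32)
h=cv2.convexHull(c).reshape(-1,2);w=np.array([ray("side",*p,0.004)[:2] for p in h],np.float32);r=cv2.minAreaRect(w);print("mat side",r)
# reader top
for n in L:
    P=L[n][1];k=near(P,*PT[181,247][:2],.035)&(P[...,2]>.112)&(P[...,2]<.14)
    w=P[k];r=cv2.minAreaRect(w[:,:2].astype(np.float32));print("reader top",n,k.sum(),w[:,2].mean(),np.median(w[:,2]),r)
    k=near(P,*PT[181,247][:2],.05)&(P[...,2]>.008)&(P[...,2]<.04);print(" hood ext",P[k].min(0),P[k].max(0))
# cover plane
for n,q in(("side",(265,262)),("top",(155,205))):
    P=L[n][1];p0=P[q[1],q[0]];k=(np.linalg.norm(P-p0,axis=-1)<.03);w=P[k]
    for _ in range(3):
        c=w.mean(0);nn=np.linalg.svd(w-c)[2][2];nn*=np.sign(nn[2]);
        k=(abs((P-c)@nn)<.004)&(np.linalg.norm(P-c,axis=-1)<.12);w=P[k]
    print("cover",n,k.sum(),c.round(4),nn.round(4),np.arccos(nn[2]))
    e=np.array([-nn[1],nn[0],0]);e/=np.linalg.norm(e);f=np.cross(nn,e)
    a=np.stack([(w-c)@e,(w-c)@f],1).astype(np.float32);r=cv2.minAreaRect(a);print(r)
    for b in cv2.boxPoints(r): print("  corner",(c+b[0]*e+b[1]*f).round(4))
a=cv2.resize(S[60:270,130:330],None,fx=2.8,fy=2.8,interpolation=cv2.INTER_CUBIC);cv2.imwrite("pics/a_crop.png",a)
E
```

```text
(247, 181) [ 0.584 -0.128  0.123] 0.598
(291, 165) [ 0.634 -0.256  0.119] 0.683
(272, 133) [ 0.727 -0.199  0.117] 0.754
(212, 138) [ 0.717 -0.019  0.071] 0.717
(213, 230) [ 0.435 -0.023  0.01 ] 0.436
(365, 190) [ 0.57  -0.496  0.029] 0.755
S (242, 183) [ 0.596 -0.117  0.129]
S (229, 147) [ 0.642 -0.254  0.122]
S (186, 158) [ 0.741 -0.201  0.122]
S (180, 229) [ 0.723 -0.017  0.073]
S (307, 254) [ 0.438 -0.021  0.01 ]
mat top ((246.75146484375, 184.18515014648438), (35.30467224121094, 34.67536163330078), 77.27564239501953) [[0.624, -0.06, 0.004], [0.65, -0.167, 0.004], [0.541, -0.194, 0.004], [0.515, -0.087, 0.004]] [ 0.58236557 -0.12683366  0.004     ]
mat side ((0.5732430815696716, -0.09174659103155136), (0.04873935878276825, 0.033233899623155594), 38.66082000732422)
reader top side 217 0.12302890222342198 0.12479625797581763 ((0.5961664319038391, -0.1230933666229248), (0.04228980094194412, 0.030048483982682228), 72.72178649902344)
 hood ext [ 0.5369905  -0.1743714   0.00807511] [ 0.63001561 -0.08943291  0.03999094]
reader top top 140 0.12314665408612438 0.12322207661824458 ((0.595191240310669, -0.12479422241449356), (0.0407874621450901, 0.030089471489191055), 74.68010711669922)
 hood ext [ 0.53824062 -0.17211873  0.00800964] [ 0.63058186 -0.07975825  0.03997121]
cover side 6195 [0.5451 0.1483 0.1415] [0.3718 0.046  0.9272] 0.383957372225273
((-0.0066713690757751465, -0.0043983981013298035), (0.16662245988845825, 0.15155205130577087), 89.93983459472656)
  corner [0.6358 0.0763 0.1087]
  corner [0.6174 0.2267 0.1086]
  corner [0.464  0.208  0.1711]
  corner [0.4825 0.0575 0.1711]
cover top 2451 [0.5431 0.1406 0.1403] [0.368  0.0482 0.9286] 0.3802652482310797
((0.00047538429498672485, -0.0052171871066093445), (0.1670442521572113, 0.15096399188041687), 89.64672088623047)
  corner [0.6342 0.0764 0.1075]
  corner [0.6154 0.2261 0.1072]
  corner [0.4615 0.207  0.1692]
  corner [0.4802 0.0572 0.1695]
```

Run:
```python
from m import *
L=load("a"); S,PS=L["side"];T,PT=L["top"]
a=cv2.resize(T[110:250,110:310],None,fx=4,fy=4,interpolation=cv2.INTER_CUBIC);b=cv2.resize(S[135:270,150:330],None,fx=3,fy=3,interpolation=cv2.INTER_CUBIC)
cv2.imwrite("pics/a_top_crop.png",a)
```

```text
(no output)
```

View pics/a_top_crop.png

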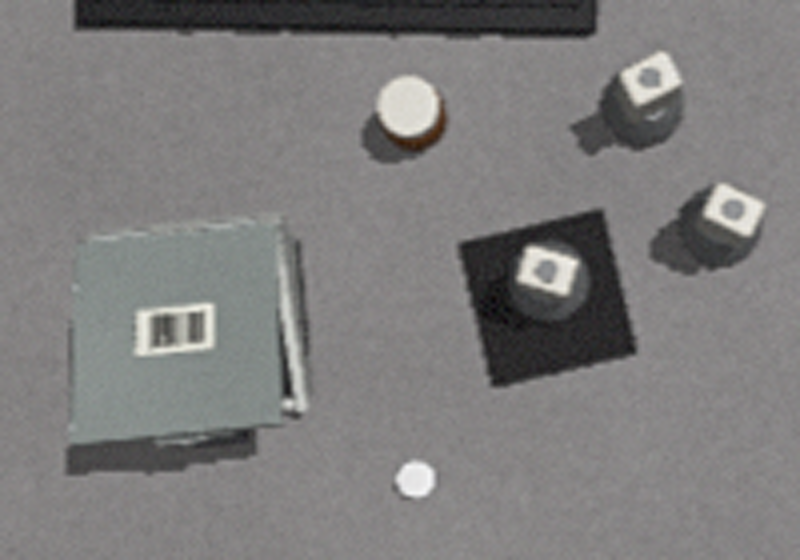

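The crop confirms the choice: the reader on the mat (crop (545,268)) is the nearest one, at 0.598 m against 0.683 and 0.754. The measured sizes also fit: reader top at 0.123 m, mat about 110 mm, cover 0.166 x 0.151 with its hinge at z≈0.10. The cover is about 0.80 rad open. Next I move above the free edge with the fingers shut.

>>> apply_moves(offset=[[-0.42,-0.26,0],[-0.84,-0.52,0],[-0.84,-0.52,0]], delta_rot=[[0,0,0],[0,0,0],[0,0,0]], claw=[1,1,1])

```text
t: 0.48
ee_pos: [0.3012, 0.4249, 0.231]
tool_rot: [0.0, 0.209, 0.978, -0.001]
ft_force: [-0.5, 1.5, -0.3]
gripper_width: 0.372
grasp_force: 0.0
```

>>> apply_moves(offset=[[-0.42,-0.26,0],[-0.84,-0.52,0],[-0.84,-0.52,0]], delta_rot=[[0,0,0],[0,0,0],[0,0,0]], claw=[1,1,1])

```text
t: 0.85
ee_pos: [0.3682, 0.3281, 0.2311]
tool_rot: [0.0, 0.209, 0.978, -0.0]
ft_force: [-1.0, 0.9, -0.6]
gripper_width: -0.003
grasp_force: 0.0
```

>>> apply_moves(offset=[[-0.42,-0.26,0],[-0.84,-0.52,0],[-0.84,-0.52,0]], delta_rot=[[0,0,0],[0,0,0],[0,0,0]], claw=[1,1,1])

```text
t: 1.23
ee_pos: [0.4352, 0.2311, 0.2311]
tool_rot: [0.0, 0.209, 0.978, 0.0]
ft_force: [-0.8, 1.0, 0.2]
gripper_width: -0.001
grasp_force: 0.0
```

```bash
cat > g.py <<'E'
import sys,numpy as np
from station import bot
from scipy.spatial.transform import Rotation as R
def rot(yaw,tilt):
    c,s=np.cos(yaw),np.sin(yaw)
    return R.from_matrix(np.array([[-s,c,0],[c,s,0],[0,0,-1]]).T.T if False else np.column_stack([[-s,c,0],[c,s,0],[0,0,-1]]))*R.from_rotvec([-tilt,0,0])
def plan(p,yaw,tilt=0):
    s=bot.read_state();q=s["tool_rot"];C=R.from_quat([q[1],q[2],q[3],q[0]])
    print("t",round(s["t"],2),"pos",s["ee_pos"].round(4),"yaw/tool y",C.as_matrix()[:,1].round(3),"z",C.as_matrix()[:,2].round(3),"F",s["ft_force"].round(2))
    print("offset",(C.inv().apply(np.array(p)-s["ee_pos"])/.12).round(3),"rot",((C.inv()*rot(yaw,tilt)).as_rotvec()/np.radians(120)).round(4))
if __name__=="__main__": a=list(map(float,sys.argv[1:])); plan(a[:3],a[3],a[4] if len(a)>4 else 0)
E
python3 g.py .499 .136 .20 .123
```

```text
t 1.23 pos [0.4352 0.2311 0.2311] yaw/tool y [0.409 0.913 0.   ] z [ 0. -0. -1.] F [-0.81  0.96  0.16]
offset [-0.809 -0.506  0.259] rot [1.000e-04 1.000e-04 4.903e-01]
```

>>> apply_moves(offset=[[-0.4,-0.25,0],[-0.81,-0.51,0],[-0.81,-0.51,0.1],[-0.81,-0.51,0.26],[-0.81,-0.51,0.26],[-0.81,-0.51,0.26]], delta_rot=[[0,0,0.08],[0,0,0.17],[0,0,0.26],[0,0,0.34],[0,0,0.42],[0,0,0.49]], claw=[1,1,1,1,1,1])

```text
t: 1.98
ee_pos: [0.4968, 0.1396, 0.1995]
tool_rot: [-0.001, 0.662, 0.75, 0.0]
ft_force: [-0.1, -0.4, 0.3]
gripper_width: -0.001
grasp_force: 0.0
```

>>> apply_moves(offset=[[0,0,0.2],[0,0,0.4],[0,0,0.6],[0,0,0.8],[0,0,0.9],[0,0,0.9]], delta_rot=[[0,0,0],[0,0,0],[0,0,0],[0,0,0],[0,0,0],[0,0,0]], claw=[1,1,1,1,1,1])

```text
t: 2.72
ee_pos: [0.4968, 0.1382, 0.0915]
tool_rot: [-0.001, 0.66, 0.751, -0.0]
ft_force: [-0.5, 0.2, 0.8]
gripper_width: -0.001
grasp_force: 0.2
```

```bash
python3 g.py .499 .136 .06 .123
```

```text
t 2.73 pos [0.4968 0.1382 0.0915] yaw/tool y [ 0.992  0.129 -0.002] z [-0.002  0.    -1.   ] F [-0.54  0.19  0.76]
offset [-0.021  0.016  0.262] rot [-0.0009 -0.0003  0.0029]
```

>>> apply_moves(offset=[[0,0,0.1],[0,0,0.18],[0,0,0.22],[0,0,0.25],[0,0,0.27],[0,0,0.27]], delta_rot=[[0,0,0],[0,0,0],[0,0,0],[0,0,0],[0,0,0],[0,0,0]], claw=[1,1,1,1,1,1])

```text
t: 3.48
ee_pos: [0.4975, 0.1367, 0.0595]
tool_rot: [-0.0, 0.661, 0.751, -0.0]
ft_force: [-0.0, 0.0, 1.5]
gripper_width: 0.002
grasp_force: 0.8
```

>>> apply_moves(offset=[[0,0,0.02],[0,0,0.035],[0,0,0.05]], delta_rot=[[0,0,0],[0,0,0],[0,0,0]], claw=[1,1,1])

```text
t: 3.85
ee_pos: [0.4991, 0.1369, 0.0554]
tool_rot: [0.001, 0.66, 0.751, 0.001]
ft_force: [-0.9, -1.0, 15.9]
gripper_width: -0.0
grasp_force: 7.6
```

>>> apply_moves(offset=[[0,0,0.01],[0,0,0.01]], delta_rot=[[0,0,0],[0,0,0]], claw=[1,1])

```text
t: 4.1
ee_pos: [0.4993, 0.1369, 0.0548]
tool_rot: [0.001, 0.66, 0.751, 0.001]
ft_force: [-1.6, -0.7, 16.8]
gripper_width: -0.0
grasp_force: 8.0
```

>>> apply_moves(offset=[[0,0,-0.1],[0,0,-0.4],[0,0,-0.8],[0,0,-1],[0,0,-1]], delta_rot=[[0,0,0],[0,0,0],[0,0,0],[0,0,0],[0,0,0]], claw=[1,1,1,1,1])

```text
t: 4.72
ee_pos: [0.4985, 0.137, 0.174]
tool_rot: [0.001, 0.661, 0.751, 0.001]
ft_force: [0.2, -0.5, -0.4]
gripper_width: -0.002
grasp_force: 0.0
```

```bash
cat > c.py <<'E'
from h import *
import sys
L=snap(sys.argv[1])
for n,q in(("side",None),("top",None)):
    I,d,P=L[n]
    p0=np.array([.565,.185,.083])
    k=(np.linalg.norm(P-p0,axis=-1)<.025);w=P[k];print(n,"near",k.sum())
    for _ in range(4):
        c=w.mean(0);nn=np.linalg.svd(w-c)[2][2];nn*=np.sign(nn[2])
        k=(abs((P-c)@nn)<.004)&(np.linalg.norm(P-c,axis=-1)<.11);w=P[k]
    print(" plane",k.sum(),c.round(4),nn.round(4),"tilt",np.arccos(nn[2]).round(3))
    g=I.min(2)>175; m=(g&k).astype(np.uint8)
    m=cv2.morphologyEx(m,cv2.MORPH_CLOSE,np.ones((7,7)))
    _,lab,st,_=cv2.connectedComponentsWithStats(m)
    i=1+np.argmax(st[1:,4]);r=cv2.minAreaRect(np.argwhere(lab==i)[:,::-1].astype(np.float32))
    u,v=r[0];print(" label px",r,P[int(round(v)),int(round(u))].round(4),"label n extents",np.ptp(P[lab==i],axis=0).round(3))
E
python3 c.py b
```

```text
side near 457
 plane 5477 [0.5464 0.1483 0.0807] [-0.4007 -0.0463  0.915 ] tilt 0.415
 label px ((256.56640625, 296.49560546875), (28.07101821899414, 17.16190528869629), 86.18592071533203) [0.542  0.1403 0.0792] label n extents [0.039 0.454 0.696]
top near 88
 plane 1701 [0.554  0.1256 0.0815] [-0.3995 -0.0472  0.9155] tilt 0.414
 label px ((158.5, 194.5), (11.0, 17.0), 90.0) [0.5428 0.1395 0.0794] label n extents [0.034 0.052 0.021]
```

View pics/b_side.png

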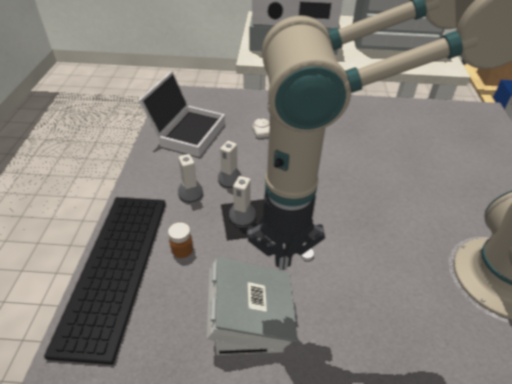

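The cover is shut: the plane tilt is 0.415 rad from both views against 0.42 expected, and the label is at side pixel (257,296), about (0.543, 0.140, 0.079). The reader on the mat at (242,205), the jar and the stub are untouched. Now to the reader.

```bash
python3 g.py .5955 -.1245 .20 -.288
```

```text
t 4.83 pos [0.4967 0.1368 0.1715] yaw/tool y [ 0.992  0.127 -0.002] z [-0.002 -0.    -1.   ] F [ 0.52  0.11 -0.12]
offset [-2.264  0.539 -0.239] rot [-0.0009  0.0002  0.1985]
```

>>> apply_moves(offset=[[-0.4,0.1,-0.24],[-0.9,0.2,-0.24],[-0.9,0.2,-0.24]], delta_rot=[[0,0,0],[0,0,0],[0,0,0]], claw=[0.5,0,0])

```text
t: 5.2
ee_pos: [0.5357, 0.0292, 0.1994]
tool_rot: [-0.0, 0.662, 0.749, -0.001]
ft_force: [-0.3, 1.0, 0.1]
gripper_width: 0.637
grasp_force: 0.0
```

>>> apply_moves(offset=[[-0.4,0.1,0],[-0.9,0.2,0],[-0.9,0.2,0]], delta_rot=[[0,0,0],[0,0,0],[0,0,0]], claw=[0,0,0])

```text
t: 5.58
ee_pos: [0.573, -0.074, 0.1989]
tool_rot: [-0.001, 0.662, 0.749, -0.001]
ft_force: [-0.5, 0.8, 0.0]
gripper_width: 0.999
grasp_force: 0.0
```

>>> apply_moves(offset=[[-0.46,0.14,0],[-0.46,0.14,0],[-0.46,0.14,0]], delta_rot=[[0,0,0.08],[0,0,0.16],[0,0,0.2]], claw=[0,0,0])

```text
t: 5.95
ee_pos: [0.5953, -0.1224, 0.1992]
tool_rot: [-0.002, 0.803, 0.596, -0.001]
ft_force: [-0.1, 0.5, 0.2]
gripper_width: 0.997
grasp_force: 0.0
```

```bash
python3 g.py .5955 -.1245 .083 -.288
```

```text
t 5.95 pos [ 0.5953 -0.1224  0.1992] yaw/tool y [ 0.957 -0.29  -0.005] z [-0.004  0.003 -1.   ] F [-0.09  0.5   0.19]
offset [-0.018  0.011  0.968] rot [-0.0023 -0.0006 -0.0031]
```

>>> apply_moves(offset=[[-0.02,0.01,0.4],[-0.02,0.01,0.7],[-0.02,0.01,0.9],[-0.02,0.01,0.97],[-0.02,0.01,0.97],[-0.02,0.01,0.97]], delta_rot=[[0,0,0],[0,0,0],[0,0,0],[0,0,0],[0,0,0],[0,0,0]], claw=[0,0,0,0,0,0])

```text
t: 6.7
ee_pos: [0.5976, -0.1262, 0.0859]
tool_rot: [0.001, 0.802, 0.597, 0.001]
ft_force: [0.1, -0.1, 0.3]
gripper_width: 0.999
grasp_force: 0.0
```

>>> apply_moves(offset=[[0,0,0],[0,0,0],[0,0,0],[0,0,0],[0,0,0],[0,0,0]], delta_rot=[[0,0,0],[0,0,0],[0,0,0],[0,0,0],[0,0,0],[0,0,0]], claw=[0.3,0.5,0.7,1,1,1], grip_force=45)

```text
t: 7.45
ee_pos: [0.597, -0.1266, 0.0852]
tool_rot: [0.0, 0.802, 0.597, 0.0]
ft_force: [-1.5, -0.1, 3.7]
gripper_width: 0.344
grasp_force: 49.4
```

```bash
python3 g.py .5955 -.1245 .083 -.288
```

```text
t 7.45 pos [ 0.597  -0.1266  0.0852] yaw/tool y [ 0.958 -0.287  0.   ] z [ 0. -0. -1.] F [-1.52 -0.11  3.71]
offset [ 0.013 -0.017  0.019] rot [ 0.0002  0.     -0.0015]
```

The grip holds at 29 mm opening and 49 N. Lifting.

>>> apply_moves(offset=[[0,0,-0.1],[0,0,-0.4],[0,0,-0.8],[0,0,-1],[0,0,-1]], delta_rot=[[0,0,0],[0,0,0],[0,0,0],[0,0,0],[0,0,0]], claw=[1,1,1,1,1])

```text
t: 8.07
ee_pos: [0.5982, -0.1268, 0.2071]
tool_rot: [0.002, 0.802, 0.597, 0.001]
ft_force: [-0.1, -0.4, -3.2]
gripper_width: 0.346
grasp_force: 49.2
```

```bash
python3 g.py .4836 .1333 .25 .12 0
```

```text
t 8.07 pos [ 0.5982 -0.1268  0.2071] yaw/tool y [ 0.958 -0.287  0.005] z [ 0.005 -0.001 -1.   ] F [-0.05 -0.45 -3.24]
offset [ 1.802 -1.535 -0.365] rot [ 0.0023  0.0004 -0.1963]
```

>>> apply_moves(offset=[[0.2,-0.17,-0.36],[0.5,-0.43,-0.36],[0.8,-0.68,-0.36],[0.9,-0.77,-0.36]], delta_rot=[[0,0,0],[0,0,0],[0,0,0],[0,0,0]], claw=[1,1,1,1])

```text
t: 8.57
ee_pos: [0.5369, 0.0059, 0.2464]
tool_rot: [-0.002, 0.802, 0.598, -0.001]
ft_force: [0.5, -1.4, -2.1]
gripper_width: 0.346
grasp_force: 49.1
```

>>> apply_moves(offset=[[0.3,-0.26,0],[0.6,-0.52,0],[0.8,-0.68,0],[0.9,-0.77,0],[0.9,-0.77,0]], delta_rot=[[0,0,-0.05],[0,0,-0.1],[0,0,-0.15],[0,0,-0.2],[0,0,-0.2]], claw=[1,1,1,1,1])

```text
t: 9.2
ee_pos: [0.4811, 0.1339, 0.2469]
tool_rot: [-0.001, 0.66, 0.751, -0.001]
ft_force: [0.3, -1.2, -2.8]
gripper_width: 0.345
grasp_force: 49.1
```

```bash
python3 g.py .4836 .1333 .216 .12 .415
```

```text
t 9.2 pos [0.4811 0.1339 0.2469] yaw/tool y [ 0.992  0.128 -0.002] z [-0.002 -0.001 -1.   ] F [ 0.3  -1.19 -2.8 ]
offset [-0.007  0.02   0.258] rot [-0.1991 -0.0007  0.0039]
```

>>> apply_moves(offset=[[0,0,0.05],[0,0.01,0.1],[0,0.02,0.18],[0,0.02,0.24],[0,0.02,0.26],[0,0.02,0.26]], delta_rot=[[-0.06,0,0],[-0.11,0,0],[-0.16,0,0],[-0.2,0,0],[-0.2,0,0],[-0.2,0,0]], claw=[1,1,1,1,1,1])

```text
t: 9.95
ee_pos: [0.4852, 0.1332, 0.217]
tool_rot: [0.137, 0.647, 0.734, 0.156]
ft_force: [1.0, -0.3, -3.2]
gripper_width: 0.347
grasp_force: 47.9
```

```bash
python3 g.py .4836 .1333 .216 .12 .415; python3 c.py d
python3 - <<'E'
from m import *
a=cv2.imread("pics/d_side.png")[180:360,170:350];b=cv2.imread("pics/d_top.png")[130:250,90:240]
cv2.imwrite("pics/d_c.png",np.hstack([cv2.resize(a,(400,400)),cv2.resize(b,(400,400))]))
E
```

```text
t 9.95 pos [0.4852 0.1332 0.217 ] yaw/tool y [0.907 0.115 0.406] z [ 0.403  0.051 -0.914] F [ 0.98 -0.32 -3.18]
offset [ 0.002 -0.015  0.002] rot [ 0.0015 -0.0012  0.0028]
side near 455
 plane 4823 [0.5507 0.1564 0.083 ] [-0.4005 -0.0449  0.9152] tilt 0.415
 label px ((254.5, 296.0), (13.0, 26.0), 0.0) [0.5475 0.1424 0.0819] label n extents [0.027 0.058 0.014]
top near 192
 plane 1703 [0.5584 0.1332 0.0838] [-0.3954 -0.0494  0.9172] tilt 0.41
 label px ((157.5, 194.0), (10.0, 19.0), 90.0) [0.5397 0.1219 0.1612] label n extents [0.03  0.057 0.022]
```

View pics/d_c.png

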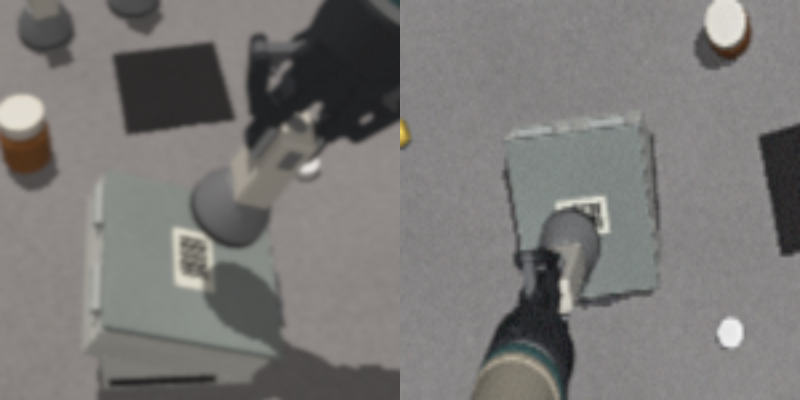

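The reader's hood points square at the label: it is next to the label in the side half at (195,258), and in line with it in the top half at (585,215). The cover is still shut at a tilt of 0.41. Now I hold still.

>>> apply_moves(offset=[[0,0,0],[0,0,0],[0,0,0],[0,0,0],[0,0,0],[0,0,0],[0,0,0],[0,0,0]], delta_rot=[[0,0,0],[0,0,0],[0,0,0],[0,0,0],[0,0,0],[0,0,0],[0,0,0],[0,0,0]], claw=[1,1,1,1,1,1,1,1])

```text
t: 11.05
ee_pos: [0.4842, 0.1338, 0.2169]
tool_rot: [0.137, 0.646, 0.734, 0.156]
ft_force: [0.4, -0.9, -2.4]
gripper_width: 0.347
grasp_force: 47.9
```

>>> apply_moves(offset=[[0,0,0],[0,0,0],[0,0,0],[0,0,0],[0,0,0],[0,0,0]], delta_rot=[[0,0,0],[0,0,0],[0,0,0],[0,0,0],[0,0,0],[0,0,0]], claw=[1,1,1,1,1,1])

```text
t: 11.8
ee_pos: [0.4843, 0.1338, 0.2169]
tool_rot: [0.137, 0.646, 0.734, 0.156]
ft_force: [0.4, -0.2, -2.7]
gripper_width: 0.35
grasp_force: 47.9
```

```bash
python3 - <<'E'
from m import *
L=load("d")
# hood points: dark grey between TCP and cover; check axis in label frame
n=np.array([-.403,-.048,.914]);n/=np.linalg.norm(n);y=np.array([-.12,.993,0]);x=np.cross(y,n);l=np.array([.5445,.1405,.078])
for k in L:
    P=L[k][1]-l;h=P@n;a=P@x;b=P@y;q=(np.hypot(a,b)<.05)&(h>.055)&(h<.11)
    print(k,q.sum(),"h",h[q].min().round(4),"x",np.percentile(a[q],[0,2,98,100]).round(4),"y",np.percentile(b[q],[0,2,98,100]).round(4))
S=L["side"][0];T=L["top"][0]
k=np.zeros(S.shape[:2],bool);k[190:250,210:290]=S.max(2)[190:250,210:290]<50
_,lab,st,_=cv2.connectedComponentsWithStats(k.astype(np.uint8));i=1+np.argmax(st[1:,4]);print(st[i])
w=np.array([ray("side",u,v,.004)[:2] for v,u in np.argwhere(lab==i)],np.float32);print("mat side",cv2.minAreaRect(w))
P=L["side"][1][lab==i];print("mat z side",np.median(P[:,2]));
P=L["top"][1];q=near(P,.582,-.127,.04);print("mat z top",np.median(P[q][:,2]))
E
python3 g.py .4836 .1333 .25 .12 0
```

```text
side 735 h 0.0713 x [-0.0268 -0.0196  0.0341  0.0353] y [-0.0214 -0.0132  0.0327  0.0333]
top 229 h 0.0676 x [-0.0271 -0.0186  0.0326  0.0333] y [-0.0314 -0.0296  0.0263  0.0327]
[ 223  201   51   38 1436]
mat side ((0.5848021507263184, -0.12323175370693207), (0.1096310019493103, 0.10951025038957596), 15.102872848510742)
mat z side 0.005710729143510673
mat z top 0.004195123439804151
t 11.8 pos [0.4843 0.1338 0.2169] yaw/tool y [0.906 0.116 0.407] z [ 0.403  0.052 -0.914] F [ 0.36 -0.21 -2.69]
offset [-0.003  0.107 -0.254] rot [ 0.2    -0.0008  0.0036]
```

Both views put the hood's edge at +32 to 34 mm in x and y. The axis is therefore within about 2 mm of the label centre, with the mouth at about 70 mm, held for 1.9 s. The mat centre is (0.584,-0.125) from both views. Returning.

>>> apply_moves(offset=[[0,0.02,-0.1],[0,0.05,-0.15],[0,0.1,-0.25],[0,0.11,-0.25],[0,0.11,-0.25]], delta_rot=[[0.05,0,0],[0.1,0,0],[0.15,0,0],[0.2,0,0],[0.2,0,0]], claw=[1,1,1,1,1])

```text
t: 12.42
ee_pos: [0.4866, 0.1339, 0.2493]
tool_rot: [0.001, 0.661, 0.751, 0.001]
ft_force: [0.8, -0.1, -3.3]
gripper_width: 0.345
grasp_force: 47.2
```

```bash
python3 g.py .59 -.126 .20 -.288
```

```text
t 12.43 pos [0.4866 0.1339 0.2493] yaw/tool y [0.992 0.127 0.002] z [ 0.002  0.    -1.   ] F [ 0.83 -0.1  -3.26]
offset [-2.258  0.578  0.412] rot [ 0.0009 -0.0002  0.1984]
```

>>> apply_moves(offset=[[-0.25,0.06,0],[-0.6,0.15,0],[-0.85,0.22,0],[-0.85,0.22,0]], delta_rot=[[0,0,0],[0,0,0],[0,0,0],[0,0,0]], claw=[1,1,1,1])

```text
t: 12.92
ee_pos: [0.5233, 0.0342, 0.2494]
tool_rot: [0.001, 0.662, 0.75, 0.0]
ft_force: [-0.3, 0.3, -2.4]
gripper_width: 0.347
grasp_force: 46.9
```

>>> apply_moves(offset=[[-0.25,0.06,0],[-0.6,0.15,0],[-0.85,0.22,0],[-0.85,0.22,0]], delta_rot=[[0,0,0],[0,0,0],[0,0,0],[0,0,0]], claw=[1,1,1,1])

```text
t: 13.42
ee_pos: [0.5625, -0.0627, 0.2493]
tool_rot: [0.0, 0.661, 0.75, 0.0]
ft_force: [-0.4, 0.6, -3.0]
gripper_width: 0.343
grasp_force: 47.0
```

>>> apply_moves(offset=[[-0.2,0.05,0.1],[-0.45,0.1,0.25],[-0.55,0.14,0.4],[-0.56,0.14,0.4],[-0.56,0.14,0.4]], delta_rot=[[0,0,0.05],[0,0,0.1],[0,0,0.15],[0,0,0.2],[0,0,0.2]], claw=[1,1,1,1,1])

```text
t: 14.05
ee_pos: [0.5869, -0.1248, 0.2014]
tool_rot: [-0.001, 0.802, 0.598, 0.0]
ft_force: [0.2, 0.7, -2.5]
gripper_width: 0.345
grasp_force: 46.8
```

```bash
python3 g.py .59 -.126 .0855 -.288
```

```text
t 14.05 pos [ 0.5869 -0.1248  0.2014] yaw/tool y [ 0.959 -0.285 -0.001] z [-0.     0.001 -1.   ] F [ 0.16  0.71 -2.53]
offset [-0.003  0.028  0.966] rot [-0.0004 -0.0005 -0.0005]
```

>>> apply_moves(offset=[[0,0.02,0.25],[0,0.02,0.55],[0,0.02,0.8],[0,0.02,0.9],[0,0.02,0.93],[0,0.02,0.93]], delta_rot=[[0,0,0],[0,0,0],[0,0,0],[0,0,0],[0,0,0],[0,0,0]], claw=[1,1,1,1,1,1])

```text
t: 14.8
ee_pos: [0.5908, -0.127, 0.0912]
tool_rot: [0.001, 0.802, 0.597, 0.001]
ft_force: [-0.0, 1.0, -1.9]
gripper_width: 0.345
grasp_force: 46.9
```

>>> apply_moves(offset=[[0,0,0.015],[0,0,0.025],[0,0,0.03],[0,0,0.03]], delta_rot=[[0,0,0],[0,0,0],[0,0,0],[0,0,0]], claw=[1,1,1,1])

```text
t: 15.3
ee_pos: [0.59, -0.1271, 0.0865]
tool_rot: [-0.0, 0.802, 0.597, 0.0]
ft_force: [0.6, 0.2, -2.6]
gripper_width: 0.347
grasp_force: 46.9
```

```bash
python3 g.py .59 -.126 .0855 -.288;python3 - <<'E'
from m import *
I,d,P=snap("e")["side"]
cv2.imwrite("pics/e_c.png",cv2.resize(I[130:270,180:320,::-1],(500,500)))
E
```

```text
t 15.3 pos [ 0.59   -0.1271  0.0865] yaw/tool y [ 0.958 -0.287  0.   ] z [ 0.  0. -1.] F [ 0.64  0.18 -2.63]
offset [ 0.009 -0.002  0.008] rot [ 0.     -0.     -0.0016]
```

View pics/e_c.png

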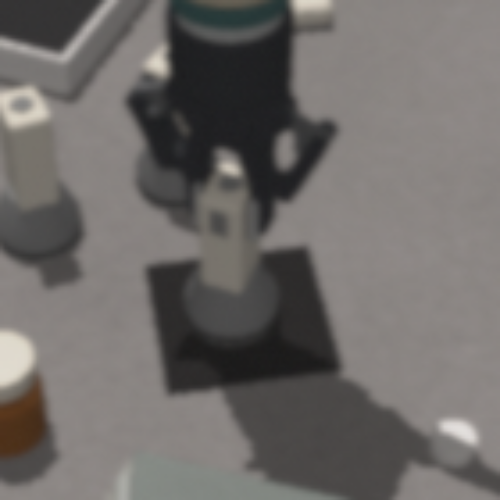

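The reader hangs upright over the mat (crop (230,290)) with its weight still on the arm, so I lower it gently.

>>> apply_moves(offset=[[0,0,0.01],[0,0,0.015],[0,0,0.015]], delta_rot=[[0,0,0],[0,0,0],[0,0,0]], claw=[1,1,1])

```text
t: 15.78
ee_pos: [0.5901, -0.1271, 0.0852]
tool_rot: [0.0, 0.802, 0.597, 0.0]
ft_force: [-1.7, 0.2, 2.6]
gripper_width: 0.348
grasp_force: 47.4
```

Contact: the force changed from -2.6 to +2.6 N at z = 0.0852, the same height as at the grasp. Releasing and lifting.

>>> apply_moves(offset=[[0,0,0],[0,0,0],[0,0,0],[0,0,0],[0,0,0],[0,0,0],[0,0,0]], delta_rot=[[0,0,0],[0,0,0],[0,0,0],[0,0,0],[0,0,0],[0,0,0],[0,0,0]], claw=[0.6,0.5,0.4,0.2,0,0,0])

```text
t: 16.65
ee_pos: [0.59, -0.1271, 0.0847]
tool_rot: [-0.0, 0.802, 0.597, 0.0]
ft_force: [-0.5, 0.0, -0.5]
gripper_width: 1.002
grasp_force: 0.0
```

>>> apply_moves(offset=[[0,0,-0.1],[0,0,-0.3],[0,0,-0.6],[0,0,-0.9],[0,0,-1],[0,0,-1]], delta_rot=[[0,0,0],[0,0,0],[0,0,0],[0,0,0],[0,0,0],[0,0,0]], claw=[0,0,0,0,0,0])

```text
t: 17.4
ee_pos: [0.5902, -0.1271, 0.2054]
tool_rot: [0.001, 0.802, 0.597, 0.001]
ft_force: [-0.7, -0.2, -0.1]
gripper_width: 1.0
grasp_force: 0.0
```

>>> apply_moves(offset=[[0,-0.4,-0.3],[0,-0.8,-0.5],[0,-1,-0.5],[0,-1,-0.5]], delta_rot=[[0,0,0],[0,0,0],[0,0,0],[0,0,0]], claw=[0,0,0,0])

```text
t: 17.9
ee_pos: [0.473, -0.0919, 0.2637]
tool_rot: [-0.001, 0.802, 0.597, -0.001]
ft_force: [-0.6, 0.5, -0.6]
gripper_width: 1.001
grasp_force: 0.0
```

```bash
python3 c.py f
python3 - <<'E'
from m import *
L=load("f")
for n in L:
    P=L[n][1];k=near(P,.59,-.126,.035)&(P[...,2]>.112)&(P[...,2]<.14);w=P[k]
    print(n,k.sum(),cv2.minAreaRect(w[:,:2].astype(np.float32)),np.median(w[:,2]),np.percentile(w[:,2],[10,90]))
E
```

```text
side near 450
 plane 5474 [0.5466 0.1483 0.0807] [-0.4002 -0.0463  0.9153] tilt 0.415
 label px ((256.5, 296.5), (27.0, 17.0), 90.0) [0.5439 0.1403 0.079 ] label n extents [0.039 0.454 0.695]
top near 189
 plane 2207 [0.5454 0.1416 0.0784] [-0.4006 -0.0468  0.9151] tilt 0.415
 label px ((157.75, 194.75001525878906), (11.153586387634277, 18.552499771118164), 83.6598129272461) [0.54   0.1408 0.0726] label n extents [0.037 0.057 0.023]
side 216 ((0.5903699994087219, -0.12437081336975098), (0.043017853051424026, 0.029512139037251472), 73.58561706542969) 0.12469254896871348 [0.11669262 0.12701152]
top 141 ((0.5890476107597351, -0.12496066093444824), (0.04100295156240463, 0.029931360855698586), 72.3603744506836) 0.1239960515097446 [0.12012182 0.12710861]
```

View pics/f_side.png

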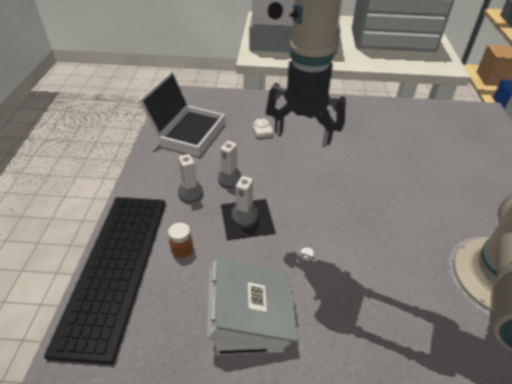

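The reader stands upright on the mat at (245,205), with its top at 0.124 m and about 6 mm from the mat centre. The cover is shut with its label at (257,296), and the jar (180,240), stub (307,254) and mouse (263,128) are in place. Handing in.

```bash
python3 -c "
from station import bot
print(bot.sign_off())"
```

```text
the job is handed in; nothing more can be done
None
```

I pressed the cover shut, held the reader square to the label at about 7 cm for 1.9 s, and stood it back upright on its mat; the last camera check showed the cover still shut and the jar, stub and mouse in place, and the job is handed in (sign-off gave no verdict).

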